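# Hover a casserole lid over its dish to judge the fit

### The job

Slide the jaw of the trimming clamp well open, lift the finished casserole lid out by its handle, carry it over the row of vases and stop with it hovering level about 15 mm above the casserole, squarely lined up with the rim and not touching, so that the potter can judge the fit by eye. The job finishes with the gripper still holding the lid there, motionless: do not lower it or let go. Never let the lid bump the casserole, and leave the casserole and the vases standing where they are.

Things in the scene. Friction and masses are not known exactly. Their poses are not given: they have to be found in the camera images.
- jaw (a joint): Travel of the clamp's sliding jaw in m: 0 to 0.006 at the start (shut), 0.045 fully open. It slides along the clamp's long axis, away from the lid, with about 3 N of friction, and stays where left. While shut, a 10 mm lip on it overhangs one end of the lid and keeps the lid in.
- jaw_knob (a point): Centre of the red upright knob on the sliding jaw: 18 x 18 mm across, 45 mm tall (22.5 mm above and below this point). x axis: the jaw's opening direction, away from the lid; z up. With the jaw at 0 it lies 85.5 mm from the clamp's origin along x. The dark steel jaw below it is 50 x 86 mm, its top 55 mm above the table.
- clamp: Trimming clamp fixed on the table: low green base 300 x 110 mm, wooden bed 30 mm high on which the lid rests, a fixed dark steel jaw (top 52 mm high) at its -x end, the sliding jaw at its +x end. Origin on the table below the middle of the bed; x along its length, towards the sliding jaw.
- lid_center (a point): Middle of the loose terracotta lid (about 0.3 kg), half-way up its 49 mm; x along its long side (and the clamp), z up. Its handle bar, 60 mm long (x), 14 wide, 16 high, is centred 16.5 mm above this point, free on both sides. Plate 120 x 80 x 10 mm, top 9.5 mm below this point; under it a tongue 96 x 56 x 5 mm, whose underside (lowest face) is 24.5 mm below this point.
- casserole_rim (a point): Centre of the mouth of the open rectangular terracotta casserole, at rim height (130 mm above the table); x along its long side, z up. Outside 120 x 80 mm, 70 tall, walls 8 mm, a small lug at each short end, loose, 0.8 kg. The lid fits either way round: lined up when its middle is over this point and its long side parallel to this x.
- wheel: Dark steel round banding wheel on which the casserole stands, fixed, 210 mm across and 60 mm high; origin at the centre of its underside.
- board: Wooden ware board lying fixed on the table between the clamp and the casserole, 400 x 85 x 20 mm, origin at the centre of its underside, x along its length. The three vases stand on it in a row 130 mm apart, their tops 160 mm above the table. The lid is to pass over this row.
- vase0_center (a point): Centre, half-way up, of the terracotta vase: loose, 140 mm tall, at most 72 mm across, standing on the ware board. Leave it alone.
- vase1_center (a point): Centre, half-way up, of the white vase: loose, 140 mm tall, at most 72 mm across, standing on the ware board. Leave it alone.
- vase2_center (a point): Centre, half-way up, of the blue vase: loose, 140 mm tall, at most 72 mm across, standing on the ware board. Leave it alone.
Mind the look-alikes: they are no part of the job. What is shaped like the part that bears casserole_rim but turquoise is not meant. There is more than one size of the part that bears vase2_center; the job needs the larger.

How it is judged:
By the outcome, as a careful person would: the job done as asked, in the order asked, and still so for the second after the job is handed in, while the arm keeps its last pose, push and grip.
It also fails if it takes over 61 s, if anything falls off the work surface, if the arm or the gripper's body presses on something with over 40 N, if the wrist force passes 120 N, or if a joint passes its speed limit or range.

### The arm

A 7-joint arm with a two-finger parallel gripper is mounted at the origin on the work surface. World frame = base frame: x ahead of the robot, y to its left, z up, the work surface at z = 0. Lengths are in m, angles in rad, forces in N, time in s.
With the tool pointing down it reaches from about 0.35 to 0.9 m from the base axis. Payload 7.2 kg.
Tool frame: the origin (TCP) lies midway between the tips of the shut fingers; the grasp point (between the pads) lies 19 mm behind it; z points along the fingers, y is the line along which they close (so a half turn about z gives the same grasp; the last joint's range is limited). The gripper opens to 88 mm and grips with 3 to 60 N. Pads are 20 mm wide; open, the fingers measure 115 mm over their backs; the gripper's body (75 mm by 178 mm) begins 61 mm behind the grasp point.
Start: joints at [1.042, 0.411, -0.013, 1.596, 0.006, 1.134, -0.082], TCP at [0.278, -0.56, 0.223] pointing down, gripper open.
Joint ranges: [-2.95, 2.95], [-0.29, 1.99], [-1.47, 1.44], [0.14, 2.54], [-1.03, 4.17], [0.13, 1.85], [-2.86, 2.86]. Speed limits (rad/s): [2.39, 2.39, 3.01, 3.01, 3.14, 3.14, 3.14].

### API

Orientations are given as a unit quaternion [x, y, z, w].
In Python, from workcell import ctrl gives the robot as it stands.
- The arm moves only by the tool servo_tool, never from a script. Its argument "motion" is a list of rows, each an object with "linear": the shift along the tool's x, y, z in mm, a list of three; "angular": the turn, a rotation vector about the tool's x, y, z in degrees, a list of three; "grip": the closure, from 0 (fully open) to 1 (shut). In form: [{"linear": [dx, dy, dz], "angular": [wx, wy, wz], "grip": grip}, ...]. A call has 1 to 20 rows; each row is the pose to reach, as a shift and turn from the pose commanded when the call began, along the tool's axes at that moment; what a row does not reach only later rows make up. A row lasts 1/8 s, in which the tool goes at most 62.5 mm and 10.7 degrees, less where a joint would pass 70% of its speed; a pose out of reach is approached as far as the arm can. A call with a gripper value outside its range is refused whole. The fingers move at their own pace and stop on an object; the grip force is fixed at half the most. Time passes only in rows, so rows that repeat a pose let the fingers close. It gives the time, the measured TCP pose, the force, the opening and the grip force at its end, in the units of the state.
- ctrl.state(): the state, without advancing time (a new reading comes with each control period).
- ctrl.get_image(name): name is "side" or "top"; returns the picture (400x640x3 uint8, blue, green, red); there is no depth.
- ctrl.calibration(name): a dict with "fx", "fy", "cx", "cy" (pixels), "xyz" and "rotation" of the camera in the world. Camera axes: x right, y up, looking along -z (the intrinsics and any distortion apply to the point x, -y, -z); pixel columns grow to the right and rows downward; lengths in m; the calibration is good to about 2 mm. A picture is of the moment at which its call begins. calibration takes no time and is no camera call.
- ctrl.job_done(): hands the job in; it is judged then, once.
The state is a dict: "time_s": time; "joint_positions": joint angles; "qd": joint speeds; "joint_torque": joint torques, N m; "ee_pos": TCP position; "tool_rot": TCP orientation; "ft_force": force on the tool from outside, world axes, zero at the start; "moment": the same for the moment, N m; "gripper_width": finger opening in m; "gripper_force": force on a finger pad.
Only numpy, scipy, OpenCV 4.12 (cv2) and the standard library are available. Lean on these libraries where they do the work, as an engineer would, in place of code of your own. Each camera call takes 0.05 s, during which the arm holds its last target. There are 200 camera calls.

## Working session

There is one attempt and no reset: what is moved stays moved. The work goes in short steps, Python scripts to look and compute and a tool call to move; the robot and the scene stay as the last step left them, time stands still between calls to the robot, and variables do not carry over. Pictures are saved under pics/ and viewed, at most 12 in all, crops included, and the job is handed in when it is done.

Besides the shell and the picture viewer there is one more tool, called after "Emit:" by a JSON object that holds its "fn" and its "kwargs", one argument or row to a line. servo_tool: Moves the arm, as the interface text tells. Its arguments: {"type":"object","properties":{"motion":{"type":"array","items":{"type":"object","properties":{"linear":{"type":"array","items":{"type":"number"}},"angular":{"type":"array","items":{"type":"number"}},"grip":{"type":"number"}}}}},"required":["motion"]}

```bash
mkdir -p pics; python3 - <<'E'
from workcell import ctrl
import cv2
for n in("side","top"):
    cv2.imwrite(f"pics/{n}0.png",ctrl.get_image(n)); print(n,ctrl.calibration(n))
s=ctrl.state();print({k:s[k] for k in("time_s","ee_pos","tool_rot","ft_force","gripper_width")})
E
```

```text
side {'fx': 440.88632409843876, 'fy': 440.88632409843876, 'cx': 321.74534019837347, 'cy': 195.00003458450936, 'xyz': array([-0.09442348,  0.66084728,  0.81955156]), 'rotation': array([-0.16980722,  0.39010182,  0.83736867, -0.34321975])}
top {'fx': 458.8013320974793, 'fy': 458.8013320974793, 'cx': 314.8014269929085, 'cy': 201.98223774699298, 'xyz': array([0.35455306, 0.04840584, 1.06338934]), 'rotation': array([ 0.06095883, -0.06241997, -0.69778282,  0.71097602])}
{'time_s': 0.1, 'ee_pos': array([ 0.27767444, -0.5594168 ,  0.2219093 ]), 'tool_rot': array([ 9.73574791e-01,  2.28367265e-01, -2.11268580e-04, -6.88623720e-04]), 'ft_force': array([0.14883993, 0.37157234, 0.0301586 ]), 'gripper_width': 0.08791251997830549}
```

View pics/side0.png

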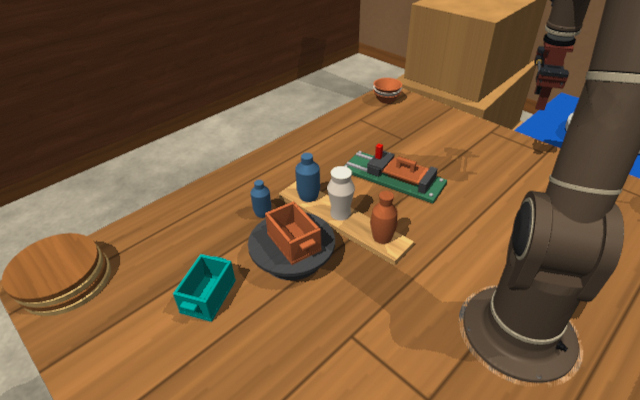

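View pics/top0.png

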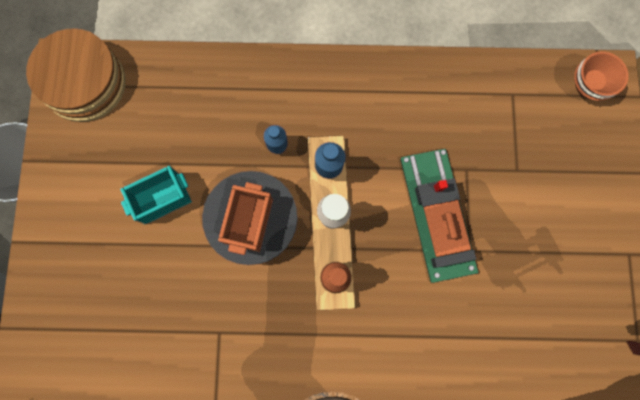

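The top view (+x up, +y left) shows the clamp at about (440,215), with the red knob at (442,185), and the lid handle at (452,227). The casserole is at (246,217) on the wheel and the vases are at (330,158), (334,210) and (335,277). The turquoise box and the small blue vase are the look-alikes.

```bash
cat > h.py <<'E'
import numpy as np, cv2
from scipy.spatial.transform import Rotation as R
from workcell import ctrl
def ray(n,u,v):
    c=ctrl.calibration(n); d=np.array([(u-c['cx'])/c['fx'],-(v-c['cy'])/c['fy'],-1])
    return np.array(c['xyz']),R.from_quat(c['rotation']).apply(d)
def onz(n,p,z):
    o,d=ray(n,*p); return o+d*(z-o[2])/d[2]
def tri(pa,pb):
    (o,d),(p,e)=ray('top',*pa),ray('side',*pb)
    s=np.linalg.lstsq(np.stack([d,-e],1),p-o,rcond=None)[0]
    a,b=o+s[0]*d,p+s[1]*e; return (a+b)/2,np.linalg.norm(a-b)
def proj(n,P):
    c=ctrl.calibration(n);q=R.from_quat(c['rotation']).inv().apply(np.array(P)-c['xyz'])
    return np.array([c['cx']+c['fx']*q[0]/-q[2],c['cy']+c['fy']*q[1]/q[2]])
E
python3 - <<'E'
from h import *
T=cv2.imread('pics/top0.png');S=cv2.imread('pics/side0.png')
def m(img,lo,hi,box):
    k=cv2.inRange(cv2.cvtColor(img,cv2.COLOR_BGR2HSV),lo,hi);z=np.zeros_like(k);x0,y0,x1,y1=box;z[y0:y1,x0:x1]=k[y0:y1,x0:x1]
    cs=cv2.findContours(z,cv2.RETR_EXTERNAL,cv2.CHAIN_APPROX_NONE)[0];return max(cs,key=cv2.contourArea)
for nm,img,lo,hi,box in [("green",T,(50,60,30),(85,255,255),(390,140,490,290)),("knob",T,(0,200,120),(4,255,255),(425,170,460,200)),
 ("knobS",S,(0,200,120),(4,255,255),(365,135,395,165)),("lid",T,(5,140,60),(11,255,255),(415,190,480,262)),("cass",T,(5,140,60),(11,255,255),(210,175,285,260))]:
    c=m(img,lo,hi,box);print(nm,cv2.contourArea(c),cv2.minAreaRect(c),cv2.boundingRect(c))
a=cv2.resize(T[135:290,190:490],None,fx=2.6,fy=2.6,interpolation=cv2.INTER_CUBIC);cv2.imwrite('pics/tc.png',a)
print(T[245:247,440:446].tolist(),cv2.cvtColor(T,cv2.COLOR_BGR2HSV)[[240,226,214,205],[440,452,250,228]])
E
```

```text
green 1464.0 ((438.5882568359375, 214.85293579101562), (129.9990997314453, 47.77951431274414), 75.96376037597656) (401, 157, 77, 125)
knob 59.0 ((440.3783874511719, 184.77027893066406), (7.233555316925049, 11.343530654907227), 80.53767395019531) (435, 181, 12, 9)
knobS 48.0 ((379.0, 150.5), (13.0, 6.0), 90.0) (376, 144, 7, 14)
lid 1734.0 ((447.1765441894531, 227.70590209960938), (52.387691497802734, 35.410194396972656), 75.96376037597656) (424, 200, 47, 56)
cass 2559.5 ((245.3529815673828, 218.08824157714844), (42.44373321533203, 70.82039642333984), 14.03624439239502) (219, 183, 53, 71)
[[[68, 106, 184], [67, 102, 183], [65, 102, 181], [65, 103, 182], [66, 104, 185], [67, 104, 184]], [[66, 102, 182], [65, 102, 181], [67, 102, 182], [66, 103, 183], [69, 105, 186], [66, 104, 185]]] [[ 10 164 183]
 [  9 164 182]
 [ 10 163 122]
 [ 10 158 204]]
```

View pics/tc.png

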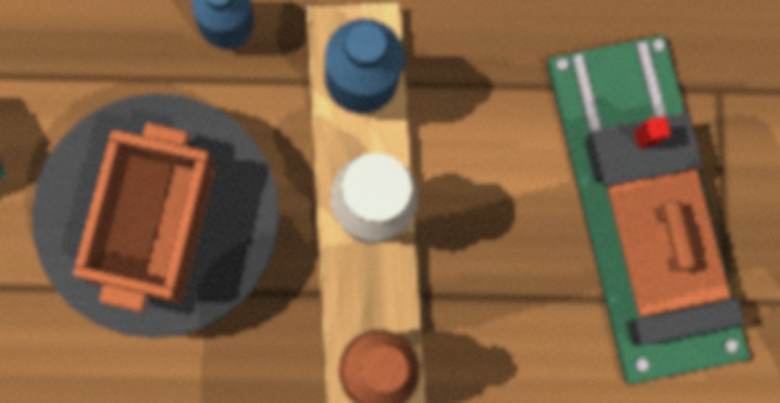

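```bash
python3 - <<'E'
from h import *
def C(p): return (190+p[0]/2.6-.3,135+p[1]/2.6-.3)
def show(n,ps,z):
    P=np.array([onz('top',C(p),z)[:2] for p in ps]);L=[np.linalg.norm(P[i]-P[(i+1)%len(P)]) for i in range(len(P))]
    A=[np.degrees(np.arctan2(*(P[(i+1)%len(P)]-P[i])[::-1])) for i in range(len(P))]
    print(n,P.mean(0).round(4),np.round(L,4),np.round(A,1),P.round(3).tolist())
show("base",[(548,60),(664,38),(750,358),(628,384)],.012)
show("lid",[(608,188),(697,170),(731,300),(640,313)],.045)
show("cass",[(110,130),(213,152),(180,302),(75,275)],.13)
show("handle",[(667,205),(695,270)],.079)
show("knob",[(647,121),(668,117),(672,137),(650,142)],.1)
show("wheel",[(32,215),(278,215)],.06);show("wheelv",[(155,95),(155,337)],.06)
print(tri((440.4,184.8),(379,150.5)))
for z,p in((.16,(367,42)),(.16,(378,186)),(.16,(382,366))): print(onz('top',C(p),z))
S=cv2.imread('pics/side0.png')
cv2.imwrite('pics/sc.png',cv2.resize(S[135:270,235:450],None,fx=3.6,fy=3.6,interpolation=cv2.INTER_CUBIC))
E
```

```text
base [ 0.5173 -0.2391] [0.1089 0.2956 0.1098 0.2969] [ -77.9 -167.1  102.8   12.7] [[0.65, -0.153], [0.673, -0.259], [0.385, -0.326], [0.361, -0.218]]
lid [ 0.4813 -0.2484] [0.0796 0.1149 0.0789 0.1101] [ -77.4 -167.4   99.1   13. ] [[0.527, -0.197], [0.545, -0.275], [0.433, -0.3], [0.42, -0.222]]
cass [0.4853 0.19  ] [0.0845 0.1215 0.0852 0.1184] [-101.1  169.8   76.8  -10.5] [[0.552, 0.221], [0.536, 0.138], [0.417, 0.159], [0.436, 0.242]]
handle [ 0.4813 -0.2486] [0.0581 0.0581] [-158.3   21.7] [[0.508, -0.238], [0.454, -0.259]]
knob [ 0.5682 -0.2273] [0.0179 0.0171 0.0189 0.0178] [ -78.  -170.7  104.     6.4] [[0.575, -0.217], [0.579, -0.235], [0.562, -0.238], [0.557, -0.219]]
wheel [0.4944 0.1918] [0.2087 0.2087] [-88.9  91.1] [[0.492, 0.296], [0.496, 0.087]]
wheelv [0.4954 0.1918] [0.2074 0.2074] [-177.5    2.5] [[0.599, 0.196], [0.392, 0.187]]
(array([ 0.57120801, -0.22749743,  0.07901838]), np.float64(0.0016284000841564569))
[0.62052893 0.01722134 0.16      ]
[0.50616142 0.00736318 0.16      ]
[0.36972206 0.00290751 0.16      ]
```

View pics/sc.png

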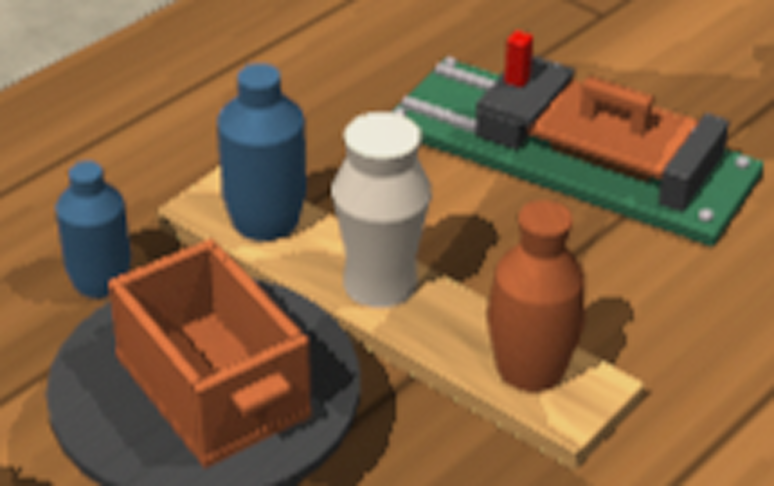

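The side crop agrees: upright red knob at (518,58), lid handle at (618,100), casserole rim corners at (112,283), (208,244), (306,342) and (200,390). I'll cross-check the two views and work out the pre-push move.

```bash
cat >> h.py <<'E'
def go(x,y,z,yaw):
    """linear mm/angular deg from the current pose to a tool-down pose (tool x at world yaw)"""
    s=ctrl.state();r=R.from_quat(s['tool_rot']);c,n=np.cos(np.radians(yaw)),np.sin(np.radians(yaw))
    t=R.from_matrix(np.array([[c,n,0],[n,-c,0],[0,0,-1]]))
    print('lin',r.inv().apply(np.array([x,y,z])-s['ee_pos'])*1000,'ang',np.degrees((r.inv()*t).as_rotvec()),'at',s['ee_pos'])
E
python3 - <<'E'
from h import *
TC=lambda p:(190+p[0]/2.6-.3,135+p[1]/2.6-.3)
SC=lambda p:(235+p[0]/3.6-.35,135+p[1]/3.6-.35)
c=[]
for a,b in zip([(110,130),(213,152),(180,302),(75,275)],[(208,244),(306,342),(200,390),(112,283)]):pass
for b in [(208,244),(306,342),(200,390),(112,283)]:print('side rim',onz('side',SC(b),.13).round(4))
print(np.mean([onz('side',SC(b),.13) for b in [(208,244),(306,342),(200,390),(112,283)]],0))
print('handle side top ends',[onz('side',SC(b),.079).round(4) for b in [(588,82),(650,100)]])
print('knob top side',onz('side',SC((519,36)),.1))
d=np.array([np.cos(np.radians(12.8)),np.sin(np.radians(12.8))])
p=np.array([.4825,-.248])+d*.056;go(*p,.222,12.8);go(*p,.07,12.8)
E
```

```text
side rim [0.5334 0.1494 0.13  ]
side rim [0.4197 0.1699 0.13  ]
side rim [0.4363 0.2435 0.13  ]
side rim [0.5495 0.219  0.13  ]
[0.48474642 0.1954621  0.13      ]
handle side top ends [array([ 0.5076, -0.2381,  0.079 ]), array([ 0.4566, -0.2521,  0.079 ])]
knob top side [ 0.5716945  -0.22634357  0.1       ]
lin [ 3.76367252e+02 -1.74686338e+02  1.23930097e-01] ang [-0.08130811  0.01529856 13.60193435] at [ 0.27767444 -0.5594168   0.2219093 ]
lin [ 376.38197374 -174.46786091  152.12377237] ang [-0.08130811  0.01529856 13.60193435] at [ 0.27767444 -0.5594168   0.2219093 ]
```

Emit:
{"fn": "servo_tool", "kwargs": {
  "motion": [
    {"linear": [40, -19, 0], "angular": [0, 0, 2], "grip": 1},
    {"linear": [90, -42, 0], "angular": [0, 0, 4], "grip": 1},
    {"linear": [140, -65, 0], "angular": [0, 0, 6], "grip": 1},
    {"linear": [190, -88, 0], "angular": [0, 0, 8], "grip": 1},
    {"linear": [240, -112, 0], "angular": [0, 0, 10], "grip": 1},
    {"linear": [290, -135, 0], "angular": [0, 0, 12], "grip": 1},
    {"linear": [335, -156, 0], "angular": [0, 0, 13.6], "grip": 1},
    {"linear": [365, -170, 0], "angular": [0, 0, 13.6], "grip": 1},
    {"linear": [376, -175, 10], "angular": [0, 0, 13.6], "grip": 1},
    {"linear": [376, -175, 40], "angular": [0, 0, 13.6], "grip": 1},
    {"linear": [376, -175, 75], "angular": [0, 0, 13.6], "grip": 1},
    {"linear": [376, -175, 110], "angular": [0, 0, 13.6], "grip": 1},
    {"linear": [376, -175, 125], "angular": [0, 0, 13.6], "grip": 1},
    {"linear": [376, -175, 125], "angular": [0, 0, 13.6], "grip": 1}
  ]
}}

```text
time_s: 1.85
ee_pos: [0.5358, -0.2364, 0.0967]
tool_rot: [0.994, 0.111, -0.001, -0.0]
ft_force: [-0.0, 0.6, 0.1]
gripper_width: 0.0004
gripper_force: 0.0
```

```bash
python3 - <<'E'
from h import *
T=ctrl.get_image('top');S=ctrl.get_image('side')
a=cv2.resize(T[140:290,390:490],None,fx=4,fy=4,interpolation=cv2.INTER_CUBIC)
b=cv2.resize(S[80:205,330:455],None,fx=3.2,fy=4.8,interpolation=cv2.INTER_CUBIC)
b=cv2.resize(S[80:205,330:455],None,fx=3.2,fy=3.2,interpolation=cv2.INTER_CUBIC)
o=np.zeros((600,800,3),np.uint8);o[:600,:400]=a;o[:400,400:]=b
cv2.imwrite('pics/p1.png',o)
d=np.array([np.cos(np.radians(12.8)),np.sin(np.radians(12.8))])
p=np.array([.4825,-.248])+d*.056;go(*p,.07,12.8)
E
```

```text
lin [-0.03120191 -0.98775684 28.577721  ] ang [ 0.05001533 -0.05828762 -0.02902147] at [ 0.53732327 -0.23653181  0.09857859]
```

View pics/p1.png

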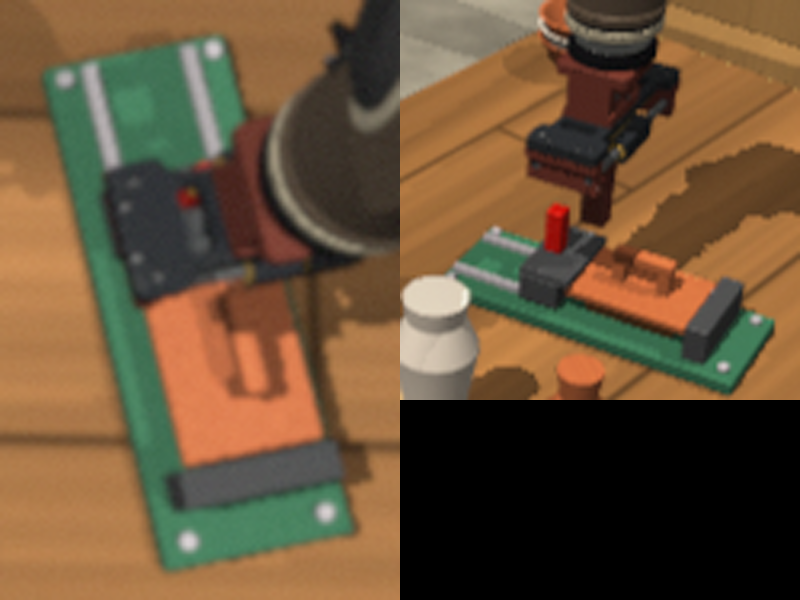

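The closed fingers (top-right panel, about (595,210)) hang between the knob (555,230) and the handle (645,265). Next I descend and push.

Emit:
{"fn": "servo_tool", "kwargs": {
  "motion": [
    {"linear": [0, -1, 12], "angular": [0, 0, 0], "grip": 1},
    {"linear": [0, -1, 26], "angular": [0, 0, 0], "grip": 1},
    {"linear": [0, -1, 26], "angular": [0, 0, 0], "grip": 1},
    {"linear": [4, -1, 26], "angular": [0, 0, 0], "grip": 1},
    {"linear": [9, -1, 26], "angular": [0, 0, 0], "grip": 1},
    {"linear": [14, -1, 26], "angular": [0, 0, 0], "grip": 1},
    {"linear": [19, -1, 26], "angular": [0, 0, 0], "grip": 1},
    {"linear": [24, -1, 26], "angular": [0, 0, 0], "grip": 1},
    {"linear": [30, -1, 26], "angular": [0, 0, 0], "grip": 1},
    {"linear": [36, -1, 26], "angular": [0, 0, 0], "grip": 1},
    {"linear": [41, -1, 26], "angular": [0, 0, 0], "grip": 1},
    {"linear": [46, -1, 26], "angular": [0, 0, 0], "grip": 1},
    {"linear": [49, -1, 26], "angular": [0, 0, 0], "grip": 1},
    {"linear": [51, -1, 26], "angular": [0, 0, 0], "grip": 1},
    {"linear": [51, -1, 26], "angular": [0, 0, 0], "grip": 1},
    {"linear": [51, -1, 26], "angular": [0, 0, 0], "grip": 1}
  ]
}}

```text
time_s: 3.95
ee_pos: [0.5867, -0.2234, 0.0716]
tool_rot: [0.994, 0.112, 0.0, -0.0]
ft_force: [-0.9, -0.5, -0.8]
gripper_width: 0.0007
gripper_force: 0.4
```

Emit:
{"fn": "servo_tool", "kwargs": {
  "motion": [
    {"linear": [-3, 0, 0], "angular": [0, 0, 0], "grip": 1},
    {"linear": [-6, 0, -5], "angular": [0, 0, 0], "grip": 1},
    {"linear": [-6, 0, -40], "angular": [0, 0, 0], "grip": 1},
    {"linear": [-6, 0, -80], "angular": [0, 0, 0], "grip": 1},
    {"linear": [-6, 100, -120], "angular": [0, 0, 0], "grip": 0.5},
    {"linear": [-6, 140, -120], "angular": [0, 0, 0], "grip": 0.5},
    {"linear": [-6, 150, -120], "angular": [0, 0, 0], "grip": 0.5},
    {"linear": [-6, 150, -120], "angular": [0, 0, 0], "grip": 0.5}
  ]
}}

```text
time_s: 4.95
ee_pos: [0.6131, -0.3745, 0.1919]
tool_rot: [0.994, 0.109, 0.0, 0.001]
ft_force: [0.4, 0.7, -0.3]
gripper_width: 0.0372
gripper_force: 0.0
```

```bash
python3 - <<'E'
from h import *
T=ctrl.get_image('top');S=ctrl.get_image('side');cv2.imwrite('pics/t2.png',T);cv2.imwrite('pics/s2.png',S)
a=cv2.resize(T[140:290,390:490],None,fx=4,fy=4,interpolation=cv2.INTER_CUBIC)
b=cv2.resize(S[130:205,330:455],None,fx=3.2,fy=3.2,interpolation=cv2.INTER_CUBIC)
e=cv2.resize(T[170:265,195:295],None,fx=3.6,fy=3.6,interpolation=cv2.INTER_CUBIC)
o=np.zeros((600,800,3),np.uint8);o[:600,:400]=a;o[:240,400:]=b;o[240:582,400:760]=e
cv2.imwrite('pics/p2.png',o)
E
```

```text
(no output)
```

View pics/p2.png

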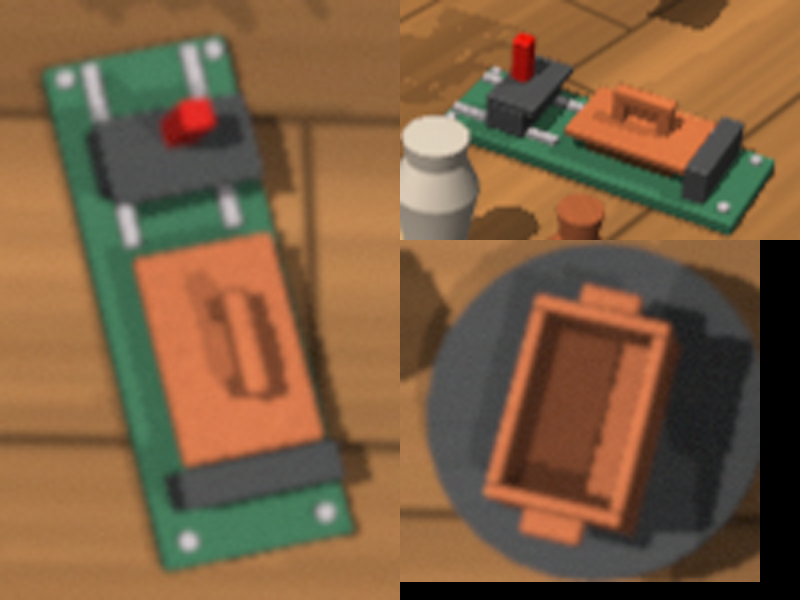

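Jaw is well open and clear of the lid; lid corners at (133,258), (268,235), (323,440), (182,465); rim top corners at (538,296), (669,322), (614,526), (487,495).

```bash
python3 - <<'E'
from h import *
A=lambda p:(390+p[0]/4-.37,140+p[1]/4-.37)
E=lambda p:(195+(p[0]-400)/3.6-.36,170+(p[1]-240)/3.6-.36)
def show(n,f,ps,z):
    P=np.array([onz('top',f(p),z)[:2] for p in ps]);D=np.roll(P,-1,0)-P
    print(n,P.mean(0).round(4),np.linalg.norm(D,axis=1).round(4),np.degrees(np.arctan2(D[:,1],D[:,0])).round(1),P.round(4).tolist())
show('lid',A,[(133,258),(268,235),(323,440),(182,465)],.045)
show('handle',A,[(222,292),(248,290),(272,395),(243,397)],.079)
show('rim',E,[(538,296),(669,322),(614,526),(487,495)],.13)
# edges by line fits on the thresholded lid and rim
T=cv2.imread('pics/t2.png');h=cv2.cvtColor(T,cv2.COLOR_BGR2HSV)
k=cv2.inRange(h,(5,140,60),(11,255,255));k[:, :415]=0;k[:195]=0;k[265:]=0;k[:,480:]=0
c=max(cv2.findContours(k,cv2.RETR_EXTERNAL,cv2.CHAIN_APPROX_NONE)[0],key=cv2.contourArea)
q=cv2.boxPoints(cv2.minAreaRect(c));show('lidmask',lambda p:p,q,.045)
S=cv2.imread('pics/s2.png')[195:270,240:325];cv2.imwrite('pics/p3.png',cv2.resize(S,None,fx=8,fy=8,interpolation=cv2.INTER_CUBIC))
go(.4813,-.2487,.192,12.8)
E
```

```text
lid [ 0.4837 -0.2467] [0.078  0.118  0.08   0.1182] [ -79.2 -167.1  101.    12. ] [[0.534, -0.1957], [0.5487, -0.2723], [0.4337, -0.2987], [0.4184, -0.2202]]
handle [ 0.4825 -0.2477] [0.0142 0.058  0.0157 0.0577] [ -84.5 -169.1   95.     9.5] [[0.5102, -0.2355], [0.5116, -0.2497], [0.4547, -0.2607], [0.4533, -0.245]]
rim [0.4863 0.1931] [0.0774 0.1207 0.0742 0.1177] [-100.3  167.2   77.5  -11.3] [[0.5515, 0.2186], [0.5376, 0.1425], [0.42, 0.1693], [0.4361, 0.2418]]
lidmask [ 0.484  -0.2481] [0.0805 0.1205 0.0789 0.12  ] [ -74.8 -168.1  104.9   12.7] [[0.5322, -0.1965], [0.5532, -0.2741], [0.4353, -0.299], [0.4151, -0.2228]]
lin [-102.16404537 -147.80562426   -0.4153763 ] ang [-0.06610119 -0.01162559  0.02086175] at [ 0.61371552 -0.37014949  0.19143486]
```

View pics/p3.png

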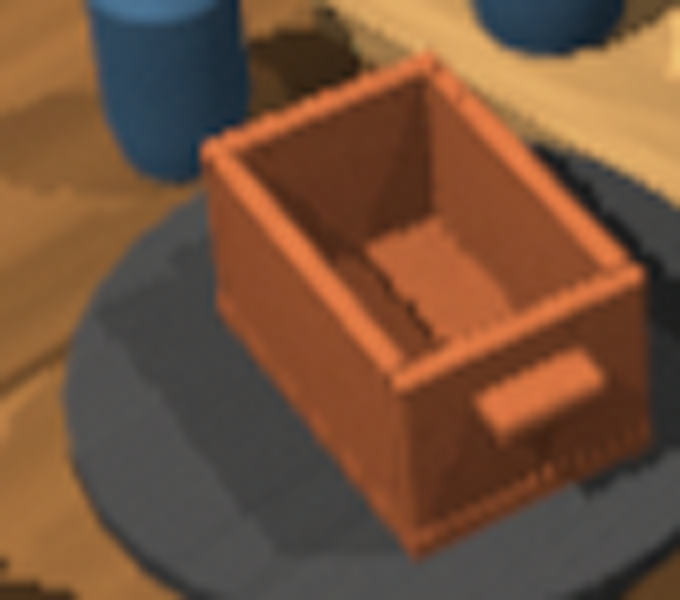

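Emit:
{"fn": "servo_tool", "kwargs": {
  "motion": [
    {"linear": [-20, -30, 0], "angular": [0, 0, 0.3], "grip": 0.4},
    {"linear": [-50, -74, 0], "angular": [0, 0, 0.3], "grip": 0.4},
    {"linear": [-80, -119, 0], "angular": [0, 0, 0.3], "grip": 0.4},
    {"linear": [-96, -143, 0], "angular": [0, 0, 0.3], "grip": 0.4},
    {"linear": [-100, -148.5, 0], "angular": [0, 0, 0.3], "grip": 0.4},
    {"linear": [-100, -148.5, 20], "angular": [0, 0, 0.3], "grip": 0.4},
    {"linear": [-100, -148.5, 50], "angular": [0, 0, 0.3], "grip": 0.4},
    {"linear": [-100, -148.5, 80], "angular": [0, 0, 0.3], "grip": 0.4},
    {"linear": [-100, -148.5, 80], "angular": [0, 0, 0.3], "grip": 0.4},
    {"linear": [-100, -148.5, 80], "angular": [0, 0, 0.3], "grip": 0.4}
  ]
}}

```text
time_s: 6.3
ee_pos: [0.4842, -0.2486, 0.1125]
tool_rot: [0.994, 0.109, 0.0, 0.0]
ft_force: [0.1, 0.0, -0.2]
gripper_width: 0.0527
gripper_force: 0.0
```

```bash
python3 - <<'E'
from h import *
f=lambda p:(240+p[0]/8-.44,195+p[1]/8-.44)
P=np.array([onz('side',f(p),.13)[:2] for p in [(204,148),(430,57),(645,272),(398,385)]]);D=np.roll(P,-1,0)-P
print(P.mean(0),np.linalg.norm(D,axis=1).round(4),np.degrees(np.arctan2(D[:,1],D[:,0])).round(1))
go(.4835,-.2475,.053,12.5);print(ctrl.state()['gripper_width'])
E
```

```text
[0.48623149 0.19416791] [0.0756 0.1144 0.0795 0.1155] [-103.2  169.7   77.7  -12.3]
lin [-0.51891665 -1.21634168 59.51007614] ang [ 0.02639912 -0.05094029  0.02754395] at [ 0.4842128  -0.24855952  0.11251107]
0.05270786354121564
```

Emit:
{"fn": "servo_tool", "kwargs": {
  "motion": [
    {"linear": [-0.5, -1.2, 15], "angular": [0, 0, 0], "grip": 0.4},
    {"linear": [-0.5, -1.2, 35], "angular": [0, 0, 0], "grip": 0.4},
    {"linear": [-0.5, -1.2, 52], "angular": [0, 0, 0], "grip": 0.4},
    {"linear": [-0.5, -1.2, 59], "angular": [0, 0, 0], "grip": 0.4},
    {"linear": [-0.5, -1.2, 59], "angular": [0, 0, 0], "grip": 0.4},
    {"linear": [-0.5, -1.2, 59], "angular": [0, 0, 0], "grip": 1},
    {"linear": [-0.5, -1.2, 59], "angular": [0, 0, 0], "grip": 1},
    {"linear": [-0.5, -1.2, 59], "angular": [0, 0, 0], "grip": 1},
    {"linear": [-0.5, -1.2, 59], "angular": [0, 0, 0], "grip": 1},
    {"linear": [-0.5, -1.2, 59], "angular": [0, 0, 0], "grip": 1},
    {"linear": [-0.5, -1.2, 59], "angular": [0, 0, 0], "grip": 1}
  ]
}}

```text
time_s: 7.68
ee_pos: [0.4828, -0.2479, 0.0529]
tool_rot: [0.994, 0.109, 0.0, 0.0]
ft_force: [-0.4, -1.4, 1.9]
gripper_width: 0.0138
gripper_force: 30.0
```

Emit:
{"fn": "servo_tool", "kwargs": {
  "motion": [
    {"linear": [0, 0, -3], "angular": [0, 0, 0], "grip": 1},
    {"linear": [0, 0, -8], "angular": [0, 0, 0], "grip": 1},
    {"linear": [0, 0, -16], "angular": [0, 0, 0], "grip": 1},
    {"linear": [0, 0, -28], "angular": [0, 0, 0], "grip": 1},
    {"linear": [0, 0, -44], "angular": [0, 0, 0], "grip": 1},
    {"linear": [0, 0, -64], "angular": [0, 0, 0], "grip": 1},
    {"linear": [0, 0, -88], "angular": [0, 0, 0], "grip": 1},
    {"linear": [0, 0, -114], "angular": [0, 0, 0], "grip": 1},
    {"linear": [0, 0, -140], "angular": [0, 0, 0], "grip": 1},
    {"linear": [0, 0, -164], "angular": [0, 0, 0], "grip": 1},
    {"linear": [0, 0, -182], "angular": [0, 0, 0], "grip": 1},
    {"linear": [0, 0, -192], "angular": [0, 0, 0], "grip": 1},
    {"linear": [0, 0, -195], "angular": [0, 0, 0], "grip": 1},
    {"linear": [0, 0, -195], "angular": [0, 0, 0], "grip": 1},
    {"linear": [0, 0, -195], "angular": [0, 0, 0], "grip": 1}
  ]
}}

```text
time_s: 9.55
ee_pos: [0.4822, -0.2473, 0.2469]
tool_rot: [0.994, 0.109, -0.001, -0.0]
ft_force: [0.9, 0.3, -4.1]
gripper_width: 0.0138
gripper_force: 30.0
```

```bash
python3 - <<'E'
from h import *
T=ctrl.get_image('top');S=ctrl.get_image('side')
o=np.zeros((600,800,3),np.uint8)
o[:520,:400]=cv2.resize(T[140:270,380:480],None,fx=4,fy=4,interpolation=cv2.INTER_CUBIC)
o[:600,400:]=cv2.resize(S[50:200,330:430],None,fx=4,fy=4,interpolation=cv2.INTER_CUBIC)
cv2.imwrite('pics/p4.png',o)
s=ctrl.state();print(s['ee_pos'],s['ft_force'],s['moment'],s['joint_positions'].round(2),s['gripper_width'])
go(.4863,.1936,.248,-11.8)
E
```

```text
[ 0.48233598 -0.24737796  0.2470159 ] [ 0.75954229  0.85541295 -4.73053022] [ 0.04260819  0.00420572 -0.03163261] [ 0.49  0.26 -0.13  1.76  0.04  1.13 -1.  ] 0.013748391139845722
lin [  99.35060687 -429.65926339   -0.78408869] ang [-0.02708605  0.05950336 24.30483168] at [ 0.48233598 -0.24737796  0.2470159 ]
```

View pics/p4.png

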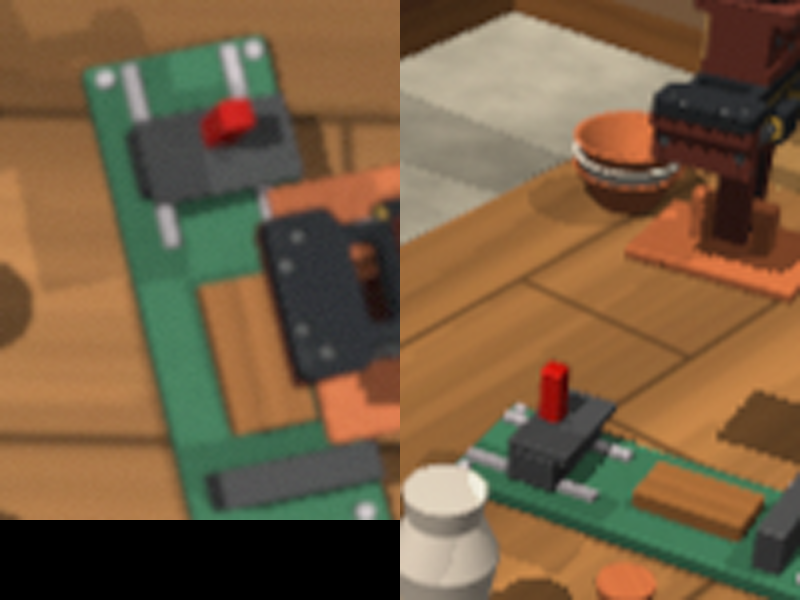

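The lid hangs level, gripped centrally on its handle, and the bed is empty. I'll carry it over the row.

Emit:
{"fn": "servo_tool", "kwargs": {
  "motion": [
    {"linear": [2, -8, 0], "angular": [0, 0, 0], "grip": 1},
    {"linear": [6, -25, 0], "angular": [0, 0, 1], "grip": 1},
    {"linear": [12, -50, 0], "angular": [0, 0, 2.5], "grip": 1},
    {"linear": [19, -82, 0], "angular": [0, 0, 4.5], "grip": 1},
    {"linear": [27, -116, 0], "angular": [0, 0, 6.5], "grip": 1},
    {"linear": [35, -150, 0], "angular": [0, 0, 8.5], "grip": 1},
    {"linear": [43, -184, 0], "angular": [0, 0, 10.5], "grip": 1},
    {"linear": [50, -218, 0], "angular": [0, 0, 12.5], "grip": 1},
    {"linear": [58, -252, 0], "angular": [0, 0, 14.5], "grip": 1},
    {"linear": [66, -286, 0], "angular": [0, 0, 16.5], "grip": 1},
    {"linear": [74, -320, 0], "angular": [0, 0, 18.5], "grip": 1},
    {"linear": [82, -354, 0], "angular": [0, 0, 20.5], "grip": 1},
    {"linear": [89, -384, 0], "angular": [0, 0, 22.5], "grip": 1},
    {"linear": [94, -408, 0], "angular": [0, 0, 23.5], "grip": 1},
    {"linear": [97, -422, 0], "angular": [0, 0, 24.3], "grip": 1},
    {"linear": [99, -429, 0], "angular": [0, 0, 24.3], "grip": 1},
    {"linear": [99, -430, 0], "angular": [0, 0, 24.3], "grip": 1},
    {"linear": [99, -430, 0], "angular": [0, 0, 24.3], "grip": 1},
    {"linear": [99, -430, 0], "angular": [0, 0, 24.3], "grip": 1}
  ]
}}

```text
time_s: 12.02
ee_pos: [0.4863, 0.193, 0.2477]
tool_rot: [0.995, -0.103, 0.0, 0.0]
ft_force: [-0.2, 0.2, -3.9]
gripper_width: 0.0138
gripper_force: 30.0
```

```bash
python3 - <<'E'
from h import *
s=ctrl.state();print(s['ee_pos'],s['ft_force'],s['joint_positions'].round(2),s['gripper_width'])
go(.4863,.1936,.190,-11.8)
go(.4863,.1936,.168,-11.8)
E
```

```text
[0.48630111 0.19302586 0.24767749] [-0.20347335  0.24246944 -3.90262928] [-0.15  0.24 -0.38  1.79  0.1   1.13 -2.34] 0.013779269492193035
lin [-0.12950186 -0.57778918 57.67730453] ang [ 0.01601294 -0.01041154 -0.05256919] at [0.48630111 0.19302586 0.24767749]
lin [-0.13350243 -0.58393587 79.67730331] ang [ 0.01601294 -0.01041154 -0.05256919] at [0.48630111 0.19302586 0.24767749]
```

Emit:
{"fn": "servo_tool", "kwargs": {
  "motion": [
    {"linear": [0, -0.6, 6], "angular": [0, 0, 0], "grip": 1},
    {"linear": [0, -0.6, 16], "angular": [0, 0, 0], "grip": 1},
    {"linear": [0, -0.6, 28], "angular": [0, 0, 0], "grip": 1},
    {"linear": [0, -0.6, 42], "angular": [0, 0, 0], "grip": 1},
    {"linear": [0, -0.6, 56], "angular": [0, 0, 0], "grip": 1},
    {"linear": [0, -0.6, 67], "angular": [0, 0, 0], "grip": 1},
    {"linear": [0, -0.6, 74], "angular": [0, 0, 0], "grip": 1},
    {"linear": [0, -0.6, 78], "angular": [0, 0, 0], "grip": 1},
    {"linear": [0, -0.6, 79.7], "angular": [0, 0, 0], "grip": 1},
    {"linear": [0, -0.6, 79.7], "angular": [0, 0, 0], "grip": 1},
    {"linear": [0, -0.6, 79.7], "angular": [0, 0, 0], "grip": 1}
  ]
}}

```text
time_s: 13.4
ee_pos: [0.4865, 0.1944, 0.1683]
tool_rot: [0.995, -0.103, 0.0, -0.0]
ft_force: [0.5, 0.5, -3.7]
gripper_width: 0.0138
gripper_force: 30.0
```

```bash
python3 - <<'E'
from h import *
T=ctrl.get_image('top');S=ctrl.get_image('side');cv2.imwrite('pics/t5.png',T);cv2.imwrite('pics/s5.png',S)
o=np.zeros((600,800,3),np.uint8)
o[:500,:400]=cv2.resize(T[165:265,200:280],None,fx=5,fy=5,interpolation=cv2.INTER_CUBIC)
o[:600,400:]=cv2.resize(S[155:275,245:325],None,fx=5,fy=5,interpolation=cv2.INTER_CUBIC)
cv2.imwrite('pics/p5.png',o)
s=ctrl.state();print(s['ee_pos'],s['ft_force'])
E
```

```text
[0.48641379 0.19440616 0.16819361] [ 0.41801676  0.24596479 -3.89294941]
```

View pics/p5.png

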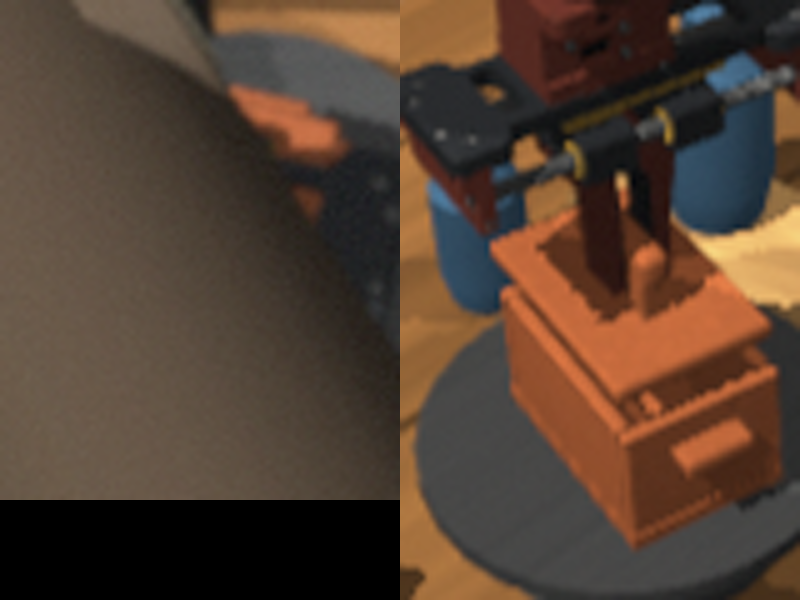

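Top view is blocked by the arm; side view shows the lid level above the rim: plate-top corners (493,247), (622,392), (772,328), rim corners (503,293), (625,442), (778,368). I'll compare them by rays.

```bash
python3 - <<'E'
from h import *
f=lambda p:(245+(p[0]-400)/5-.4,155+p[1]/5-.4)
zc=.1682+.0016
L=np.array([onz('side',f(p),zc-.0095)[:2] for p in [(493,247),(622,392),(772,328)]])
C=np.array([onz('side',f(p),.13)[:2] for p in [(503,293),(625,442),(778,368)]])
for n,P in(('lid',L),('cas',C)):
    D=np.diff(P,axis=0);print(n,((P[0]+P[2])/2).round(4),np.linalg.norm(D,axis=1).round(4),np.degrees(np.arctan2(D[:,1],D[:,0])).round(1))
print('diff mm',((L-C)*1000).round(1).tolist())
# expected pixels in crop for rectangles
g=lambda q:(q-[245,155]+.4)*5+[400,0]
def rect(x,y,z,yaw):
    R2=R.from_euler('z',yaw,degrees=True).as_matrix()
    return [g(proj('side',np.array([x,y,z])+R2@np.array([a,b,0]))).round(0).tolist() for a,b in((.06,.04),(-.06,.04),(-.06,-.04))]
print('lid exp',rect(.4864,.1944,zc-.0095,-11.8));print('rim exp',rect(.4863,.1936,.13,-11.8))
S=cv2.imread('pics/s5.png');cv2.imwrite('pics/p6.png',cv2.resize(S[195:260,255:330],None,fx=9,fy=9,interpolation=cv2.INTER_CUBIC))
E
```

```text
lid [0.4847 0.1969] [0.1154 0.0745] [ 169.1 -103.6]
cas [0.4864 0.1928] [0.1161 0.0801] [ 167.7 -100.8]
diff mm [[-0.5, 2.5], [-0.4, -0.5], [-2.9, 5.8]]
lid exp [[490.0, 243.0], [620.0, 395.0], [778.0, 323.0]]
rim exp [[498.0, 291.0], [626.0, 444.0], [781.0, 372.0]]
```

View pics/p6.png

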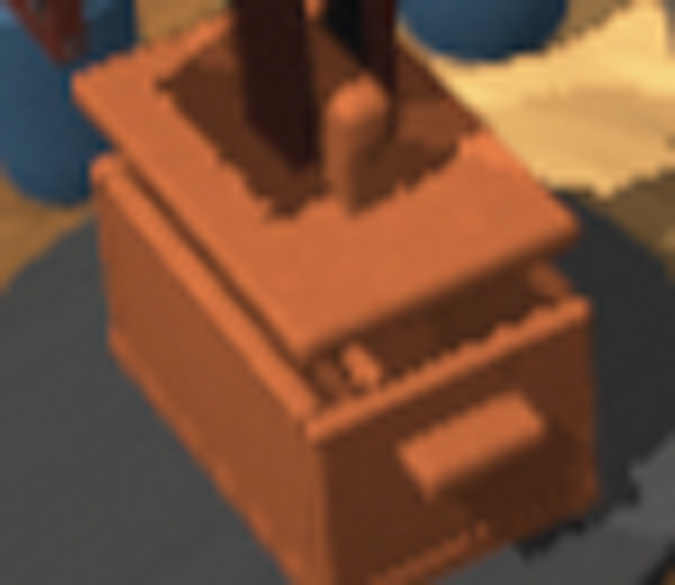

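The lid is level; corners look consistent to about 2 mm. I'll sharpen this with averaged profiles across the edges.

```bash
python3 - <<'E'
from h import *
from scipy.ndimage import map_coordinates
s5=cv2.imread('pics/s5.png').astype(float);s2=cv2.imread('pics/s2.png').astype(float)
def rect(x,y,z,yaw):
    M=R.from_euler('z',yaw,degrees=True).as_matrix()
    return [proj('side',np.array([x,y,z])+M@np.array([a,b,0])) for a,b in((.06,.04),(-.06,.04),(-.06,-.04),(.06,-.04))]
t=np.arange(-5,8.01,.5)
def prof(n,img,a,b,lo,hi):
    d=(b-a)/np.linalg.norm(b-a);nn=np.array([-d[1],d[0]])
    if nn[1]<0: nn=-nn   # downwards in the picture
    for l,h in((lo,(lo+hi)/2),((lo+hi)/2,hi)):
        P=a+np.linspace(l,h,20)[:,None]*(b-a)
        q=P[:,None]+t[None,:,None]*nn
        v=map_coordinates(img[:,:,2],[q[...,1],q[...,0]],order=1).mean(0)
        print(n,round(l,2),v.round().astype(int).tolist())
A=rect(.4864,.1944,.1603,-11.8);B=rect(.4863,.1936,.13,-11.8)
prof('lid long',s5,A[0],A[1],.1,.9);prof('lid short',s5,A[1],A[2],.1,.9)
prof('lid far long',s5,A[3],A[2],.6,.95)
prof('rim long',s5,B[0],B[1],.1,.9);prof('rim short',s5,B[1],B[2],.1,.9)
E
```

```text
lid long 0.1 [194, 193, 193, 193, 194, 194, 195, 196, 199, 201, 196, 179, 151, 125, 116, 124, 140, 151, 153, 150, 138, 121, 107, 100, 97, 94, 93]
lid long 0.5 [197, 197, 198, 198, 198, 198, 198, 199, 202, 204, 200, 183, 156, 133, 131, 153, 181, 199, 206, 207, 198, 178, 160, 151, 151, 151, 150]
lid short 0.1 [199, 199, 199, 199, 199, 197, 193, 184, 168, 148, 125, 105, 94, 92, 95, 100, 104, 106, 107, 109, 109, 107, 107, 122, 149, 173, 184]
lid short 0.5 [197, 196, 197, 197, 197, 196, 192, 184, 168, 147, 125, 105, 90, 83, 81, 81, 82, 84, 84, 84, 84, 85, 92, 114, 142, 165, 173]
lid far long 0.6 [224, 224, 225, 227, 228, 228, 229, 229, 229, 228, 226, 221, 216, 215, 216, 215, 211, 208, 204, 201, 197, 194, 192, 192, 192, 193, 194]
lid far long 0.77 [222, 224, 225, 224, 218, 208, 196, 185, 172, 157, 144, 143, 156, 176, 190, 194, 192, 191, 190, 188, 186, 184, 182, 180, 178, 176, 174]
rim long 0.1 [194, 173, 145, 129, 139, 166, 191, 203, 206, 202, 186, 165, 152, 148, 147, 145, 143, 140, 136, 132, 129, 124, 120, 116, 112, 109, 105]
rim long 0.5 [169, 152, 132, 124, 137, 164, 187, 199, 204, 202, 189, 169, 154, 150, 150, 150, 150, 150, 149, 148, 148, 147, 147, 146, 146, 145, 145]
rim short 0.1 [118, 118, 117, 115, 122, 143, 168, 184, 182, 163, 136, 111, 98, 94, 94, 94, 95, 101, 115, 134, 150, 159, 162, 162, 162, 160, 158]
rim short 0.5 [85, 84, 84, 87, 104, 134, 163, 181, 181, 164, 137, 112, 97, 93, 93, 93, 93, 97, 106, 116, 124, 129, 131, 133, 133, 134, 133]
```

The edges show yaw aligned. The lid sits about 1.2 mm too far along +x' and 1.5–2.4 mm along +y' relative to the rim, so I'll nudge it.

Emit:
{"fn": "servo_tool", "kwargs": {
  "motion": [
    {"linear": [-0.6, 0.9, 0], "angular": [0, 0, 0], "grip": 1},
    {"linear": [-1.2, 1.8, 0], "angular": [0, 0, 0], "grip": 1},
    {"linear": [-1.2, 1.8, 0], "angular": [0, 0, 0], "grip": 1},
    {"linear": [-1.2, 1.8, 0], "angular": [0, 0, 0], "grip": 1},
    {"linear": [-1.2, 1.8, 0], "angular": [0, 0, 0], "grip": 1},
    {"linear": [-1.2, 1.8, 0], "angular": [0, 0, 0], "grip": 1},
    {"linear": [-1.2, 1.8, 0], "angular": [0, 0, 0], "grip": 1},
    {"linear": [-1.2, 1.8, 0], "angular": [0, 0, 0], "grip": 1}
  ]
}}

```text
time_s: 14.5
ee_pos: [0.4847, 0.1928, 0.1679]
tool_rot: [0.995, -0.103, 0.0, 0.0]
ft_force: [-0.2, 0.6, -3.3]
gripper_width: 0.0136
gripper_force: 30.0
```

```bash
python3 - <<'E'
from h import *
s=ctrl.state();print(s['ee_pos'],R.from_quat(s['tool_rot']).as_matrix().round(3).tolist(),s['ft_force'],s['qd'].round(4))
S=ctrl.get_image('side');a=cv2.imread('pics/s2.png');o=np.hstack([cv2.resize(x[140:270,240:420],None,fx=2.2,fy=2.2,interpolation=cv2.INTER_CUBIC) for x in(a,S)])
cv2.imwrite('pics/p7.png',o)
E
```

```text
[0.484745   0.19284042 0.16793965] [[0.979, -0.204, 0.0], [-0.204, -0.979, -0.0], [0.0, 0.0, -1.0]] [-0.20985623  0.56282849 -3.25190256] [-0.0003  0.0007  0.001  -0.0009 -0.0009  0.0004 -0.0011]
```

View pics/p7.png

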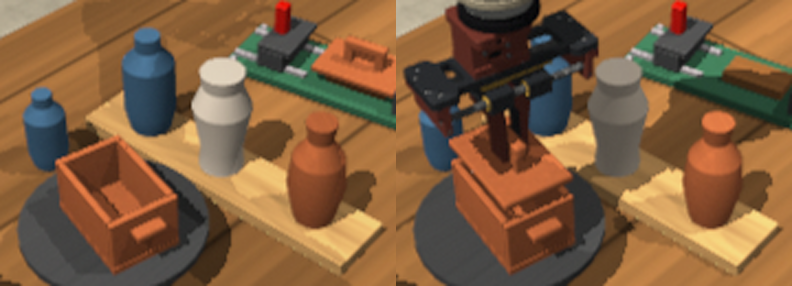

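The lid hovers level and square over the casserole, the vases and casserole are where they were before the move, and the arm is still.

```bash
python3 -c "
from workcell import ctrl
print(ctrl.job_done())"
```

```text
the job is handed in; nothing more can be done
None
```

I handed the job in with the lid held level about 15 mm above the casserole rim, lined up to within about 2 mm by the side camera alone because the arm blocked the top view; the clamp jaw is well open, and the vases and casserole look unmoved.

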